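# Load a thread reel and click its retaining cap home

### The job

Put the straight-sided reel of thread over the spindle of the thread stand and let go of it, then fit the large cap on top and press it down on the spindle's stud until it clicks. Do not ease off at the click: keep pressing until the sprung plate under the reel is hard down on its stop, and finish still holding it pressed down like that. Leave everything else on the table where it is.

Things in the scene. Friction and masses are not known exactly. Their poses are not given: they have to be found in the camera images.
- stand: Thread stand, fixed: round dark steel base 120 dia x 15 high with an upright steel spindle at its centre. Origin at the centre of the base's underside, on the table; z up along the spindle. Spindle 20 dia up to 85 above the table, then the snap stud, 16 dia, with a conical tip. Four small sprung steel balls stick out round the stud 103.6 above the table (24 across; the cap's lip pushes them in).
- stud_tip (a point): Tip of the stud (7 dia), on the spindle's axis, 114.6 above the table. Pushed on, the cap's lip meets the balls with its underside 108 above the table; resistance climbs to roughly 10 N, then drops at the click (underside about 102) and the balls draw the cap down; there the cap also meets the top of the reel. Left alone after the click its underside is 96 above the table; with the plate on its stop, 91.
- plate (a joint): Sprung aluminium plate, 68 dia x 6, round the spindle's foot; carries the reel. 0 = up (its top 34 above the table), grows as it is pressed down, hard stop at 0.013 m (top 21 above the table). Spring 0.5 N/mm: the reel alone sinks it 2 to 3 mm; with the cap clicked on and nobody pressing it rests near 0.008; on the stop it takes a push of some 5 N or more on the cap.
- reel: Straight-sided reel of blue thread with white ends, a tube 60 outer dia, 32 bore, 70 tall, about 120 g, standing on the table with the bore upright. Origin at the centre of its underside, z up along the bore. On the stand its bore passes over the balls and the spindle with 4 to 6 play all round.
- cap: Large black plastic retaining cap, about 50 g, lying flange down: flange 48 dia x 10 tall, on it a round grip knob 34 dia, from 10 to 36 above the underside. Origin at the centre of the underside, z up. Blind hole from below, 30 deep: a lip of 20 bore, 3 thick, at the mouth; 26 bore above it. Any yaw fits.
- cone: Bystander: tapered cone of blue thread, 58 dia at the foot, 110 tall, no bore. Origin under its centre.
- small_cap: Bystander: small black cap, flange 32 dia x 7, knob 20 dia, 22 tall in all. Does not fit. Origin under its centre.
- tape: Bystander: cardboard tape ring lying flat, 90 dia, 24 tall. Origin under its centre.
- tin: Bystander: closed aluminium tin, 68 dia x 60 tall. Origin under its centre.
- screwdriver: Bystander: black-handled screwdriver lying on the table, 170 long. Origin at its underside; blade along its x.
- button_box: Bystander: cardboard box 90 x 60 x 35. Origin under its centre.
- oil: Bystander: small white bottle, 40 dia x 100 tall. Origin under its centre.
Mind the look-alikes: they are no part of the job. What is shaped like the cap but red is not meant. Leave any orange look-alike of the reel alone.

How it is judged:
By the outcome, as a careful person would: the job done as asked, in the order asked, and still so for the second after the job is handed in, while the arm keeps its last pose, push and grip.
It also fails if it takes over 59 s, if anything falls off the work surface, if the arm or the gripper's body presses on something with over 40 N, if the wrist force passes 120 N, or if a joint passes its speed limit or range.

### The arm

A 7-joint arm with a two-finger parallel gripper is mounted at the origin on the work surface. World frame = base frame: x ahead of the robot, y to its left, z up, the work surface at z = 0. Lengths are in m, angles in rad, forces in N, time in s.
With the tool pointing down it reaches from about 0.425 to 0.875 m from the base axis. Payload 4.7 kg.
Tool frame: the origin (TCP) lies on the centre line of the jaws, within the pads' length; the fingertips stand ahead of it and the grasp point (between the pads) lies 8 mm behind it (ctrl.finger_overhang is the x of the fingertips in the tool frame, in m); x points along the fingers, z is the direction in which the jaws open and shut, and the axes are right-handed (so a half turn about x gives the same grasp; the last joint's range is limited). The gripper opens to 87 mm and grips with 3 to 60 N. Pads are 19 mm wide; open, the fingers measure 117 mm over their backs; the gripper's body (75 mm by 190 mm) begins 51 mm behind the grasp point.
Start: joints at [-1.189, 0.321, -0.07, 1.45, 0.023, 1.371, -0.057], TCP at [0.234, 0.607, 0.234] pointing down, gripper open.
Joint ranges: [-2.86, 2.86], [-0.3, 2.09], [-1.38, 1.24], [0.06, 2.45], [-1.56, 4.7], [0.09, 2.05], [-2.69, 2.69]. Speed limits (rad/s): [2.57, 2.57, 3.14, 3.14, 3.14, 3.14, 3.14].

### API

Orientations are given as a rotation vector (axis times angle).
In Python, from bench import readout, viewer, job, nets, ctrl gives the robot as it stands.
- The arm moves only by the shell command python3 -m creep 'ROWS' [FORCE]. ROWS is JSON, a list of rows, each an object with "linear": the shift along the tool's x, y, z in m, a list of three; "twist": the turn, a rotation vector about the tool's x, y, z in degrees, a list of three; "fingers": the gripper's target within -1 to 1 (shut at 1, half-way at 0, fully open at -1). A call has 1 to 8 rows; each row is the pose to reach, as a shift and turn from the pose commanded when the call began, along the tool's axes at that moment; what a row does not reach only later rows make up. A row lasts 1/12 s, in which the tool goes at most 41.7 mm and 7.16 degrees, less where a joint would pass 70% of its speed; a pose out of reach is approached as far as the arm can. A call with a gripper value outside its range is refused whole. The fingers move at their own pace and stop on an object; FORCE is the grip in N (left out, the last holds). Time passes only in rows, so rows that repeat a pose let the fingers close. It gives the time, the measured TCP pose, the force and the opening at its end, in the units of the state.
- readout.get_state(): the state, without advancing time (a new reading comes with each control period).
- viewer.get_image(name): name is "side" or "top" or "wrist"; returns (picture, depth): 480x640x3 uint8, red, green, blue; 480x640 float32, m along the optical axis (not along the pixel's ray), 0 where there is no reading.
- viewer.camera_params(name): a dict with "K" (3x3 intrinsics, pixels), "cam_to_world" (4x4, takes a point from camera to world coordinates). Camera axes: x right, y down, z forward; pixel columns grow to the right and rows downward; lengths in m; the calibration is good to about 2 mm. A picture is of the moment at which its call begins: read the wrist's pose just before it. camera_params takes no time and is no camera call; for the wrist camera it gives the pose at the moment of the call.
- job.close_job(): hands the job in, once; it reports no verdict.
Trained networks look in the newest picture that a camera, given by its name, has taken for a name from the list of things; names that differ only in an ending like _2 or _b are one class to them, and where a whole thing is asked for, a point or a joint stands for the part that bears it (a point fixed in the world has none). Each returns a list of dicts, best first, with "conf" (0 to 1); they miss things now and then, are a little off and sometimes report something else, mostly with a low value. They report only what shows in the picture. A call takes as long as a camera call. They do not tell look-alikes from the thing itself.
- nets.boxes_of(camera, label): "centre" ([x, y, z] in m, in world coordinates, good to about 4 mm: the middle of the surface that is visible of it).
- nets.place_of(camera, label): "centre" ([x, y, z] in m, in world coordinates, good to about 4 mm: a listed point, or the origin of a listed thing).
The state is a dict: "time": time; "joint_positions": joint angles; "qd": joint speeds; "joint_torque": joint torques, N m; "position": TCP position; "tool_rot": TCP orientation; "ft_force": force on the tool from outside, world axes, zero at the start; "torque": the same for the moment, N m; "grip_width": opening from 0.0 (shut) to 1.0 (fully open).
Only numpy, scipy, OpenCV 4.12 (cv2) and the standard library are available. Lean on these libraries where they do the work, as an engineer would, in place of code of your own. Each camera call takes 0.05 s, during which the arm holds its last target.

## Working session

There is one attempt and no reset: what is moved stays moved. The work goes in short steps, Python scripts to look and compute and a shell command to move; the robot and the scene stay as the last step left them, time stands still between calls to the robot, and variables do not carry over. Pictures are saved under pics/ and viewed, and the job is handed in when it is done.

```bash
ls; mkdir -p pics; python3 - <<'E'
from bench import readout, viewer, job, nets, ctrl
import cv2
print(readout.get_state()); print(ctrl.finger_overhang)
for n in ("top","side"):
    im,d=viewer.get_image(n); cv2.imwrite(f"pics/{n}0.png",im[:,:,::-1])
    for l in ("stand","reel","cap","small_cap","stud_tip"):
        for r in nets.place_of(n,l): print(n,l,[round(x,3) for x in r["centre"]],round(r["conf"],2))
E
```

```text
pics
{'time': 0.0, 'joint_positions': array([-1.18892328,  0.32183067, -0.07006946,  1.45168679,  0.02263922,
        1.37079872, -0.05690715]), 'qd': array([ 0.00065854,  0.00031725,  0.00155003,  0.0026883 , -0.00020475,
        0.00155892,  0.0002954 ]), 'joint_torque': array([ 5.34936498e-04, -4.91308880e+01, -4.03681230e-01, -3.12528706e+01,
       -6.39529293e-02,  4.37462667e-02,  1.75230630e-04]), 'position': array([0.23357373, 0.60600572, 0.23245049]), 'tool_rot': array([-0.93537898,  1.36258201,  0.93338017]), 'ft_force': array([0.05288476, 0.29039308, 0.20572888]), 'torque': array([-0.01840542, -0.0075098 , -0.01948875]), 'grip_width': 1.001108173053864}
0.011
top stand [0.562, 0.009, 0.001] 0.96
top stand [0.751, -0.057, 0.001] 0.49
top reel [0.456, -0.175, 0.0] 0.85
top reel [0.447, -0.28, 0.003] 0.81
top cap [0.506, 0.299, 0.005] 0.8
top cap [0.455, 0.224, 0.001] 0.72
top small_cap [0.606, 0.228, -0.003] 0.55
top small_cap [0.442, -0.278, 0.003] 0.55
top small_cap [0.567, 0.434, -0.004] 0.37
top stud_tip [0.565, 0.006, 0.115] 0.79
side stand [0.568, 0.011, 0.005] 0.66
side reel [0.45, -0.282, -0.0] 0.65
side reel [0.467, -0.171, -0.001] 0.65
side cap [0.456, 0.223, -0.004] 0.83
side cap [0.504, 0.3, 0.002] 0.73
side small_cap [0.603, 0.226, 0.003] 0.56
side stud_tip [0.571, 0.01, 0.116] 0.61
```

View pics/top0.png

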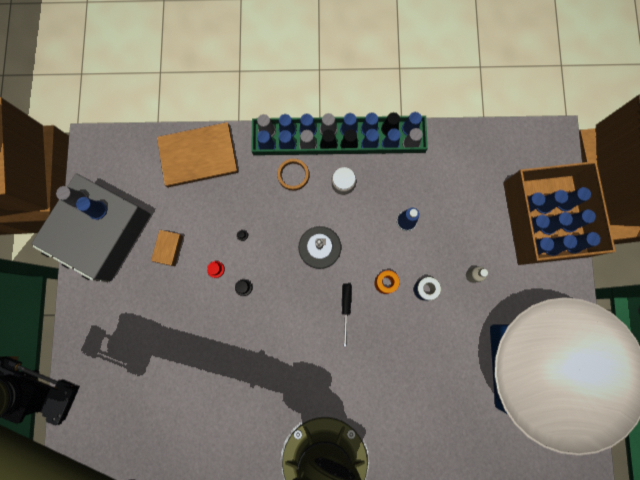

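View pics/side0.png

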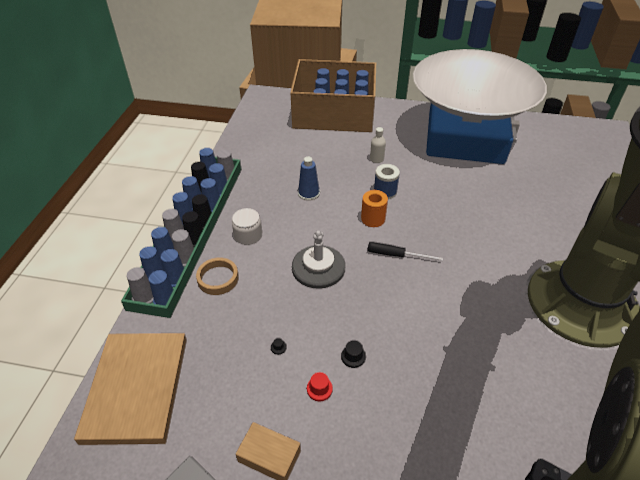

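```bash
cat > h.py <<'E'
import numpy as np, cv2
from scipy.spatial.transform import Rotation as R
from bench import readout, viewer, job, nets, ctrl
def cloud(n):
    im,d=viewer.get_image(n); p=viewer.camera_params(n); return im,d,pts(d,p)
def pts(d,p):
    K=np.array(p["K"]);T=np.array(p["cam_to_world"]);v,u=np.mgrid[:d.shape[0],:d.shape[1]]
    P=np.stack([(u-K[0,2])/K[0,0]*d,(v-K[1,2])/K[1,1]*d,d],-1)
    W=P@T[:3,:3].T+T[:3,3]; W[d<=0]=np.nan; return W
def sel(W,c,r,z0,z1):
    m=(np.hypot(W[...,0]-c[0],W[...,1]-c[1])<r)&(W[...,2]>z0)&(W[...,2]<z1); return W[m]
def circ(q):
    (x,y),r=cv2.minEnclosingCircle(q[:,:2].astype(np.float32)); return round(x,4),round(y,4),round(r,4)
E
python3 - <<'E'
from h import *
s=readout.get_state(); print(R.from_rotvec(s["tool_rot"]).as_matrix().round(3))
for n in("top","side"):
    im,d,W=cloud(n)
    for nm,c,r,z0,z1 in (("reel",(.447,-.28),.045,.06,.08),("cap",(.455,.224),.035,.028,.045),("capfl",(.455,.224),.035,.005,.016),("stand",(.565,.008),.08,.008,.02),("plate",(.565,.008),.05,.028,.04),("stud",(.565,.008),.04,.08,.13)):
        q=sel(W,c,r,z0,z1)
        if len(q)>3: print(n,nm,len(q),circ(q),q.mean(0).round(4),q[:,2].max().round(3))
    if n=="top":
        a=cv2.resize(im[215:315,195:275],None,fx=4,fy=4);b=cv2.resize(im[215:315,365:450],None,fx=4,fy=4)
        cv2.imwrite("pics/crop1.png",np.hstack([a,b])[:,:,::-1])
E
```

```text
[[ 0.    -0.933  0.359]
 [ 0.     0.359  0.933]
 [-1.    -0.     0.   ]]
top reel 314 (0.4476, -0.2779, 0.0304) [ 0.4478 -0.2774  0.0706] 0.078
top cap 123 (0.4586, 0.2212, 0.017) [0.4579 0.2207 0.0375] 0.045
top capfl 123 (0.4548, 0.2236, 0.0347) [0.4557 0.2191 0.0104] 0.016
top stand 877 (0.5703, 0.0086, 0.0722) [0.5667 0.0087 0.0158] 0.02
top plate 387 (0.5688, 0.0095, 0.0343) [0.5671 0.0088 0.0353] 0.04
top stud 60 (0.5684, 0.0093, 0.0114) [0.567  0.0093 0.1087] 0.117
side reel 304 (0.4438, -0.2756, 0.0323) [ 0.4448 -0.2741  0.0681] 0.074
side cap 242 (0.4564, 0.2213, 0.0178) [0.4553 0.2234 0.0352] 0.039
side capfl 200 (0.455, 0.2233, 0.0238) [0.4541 0.2326 0.0099] 0.016
side stand 1114 (0.566, 0.0097, 0.0621) [0.5622 0.0246 0.0144] 0.02
side plate 497 (0.5657, 0.0097, 0.0362) [0.5643 0.015  0.0338] 0.04
side stud 134 (0.5658, 0.0101, 0.0115) [0.565  0.0139 0.0989] 0.117
```

View pics/crop1.png

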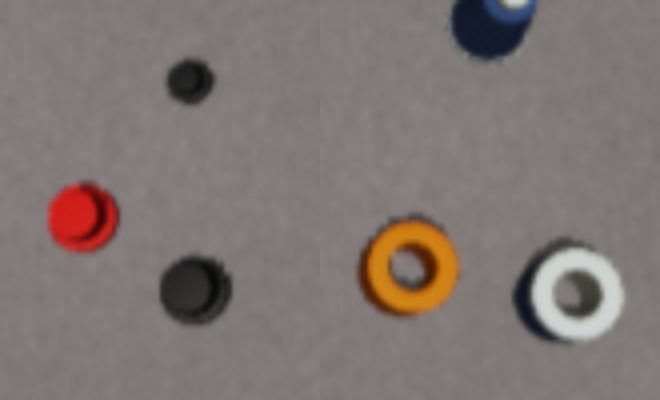

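The reel is the white-ended one at top (428,288), with the orange one at (388,281) excluded. The cap is the large black one at (243,287); red (215,269) and the small one (242,235) are excluded.

```bash
cat >> h.py <<'E'
def to(x,y,z,jaw=None):
    s=readout.get_state(); M=R.from_rotvec(s["tool_rot"]).as_matrix()
    a=np.degrees(np.arctan2(M[1,2],M[0,2])); v=np.array([x,y,z])-s["position"]
    print("pos",s["position"].round(4),"xaxis",M[:,0].round(3),"jaw",a.round(1),"F",s["ft_force"].round(1),"w",round(float(s["grip_width"]),3),"t",round(s["time"],2))
    print("lin",(M.T@v*1000).round(1), "twistx", None if jaw is None else round(a-jaw,1))
E
python3 -c "
from h import *
to(.5,.35,.24,9)"
```

```text
pos [0.2337 0.6065 0.2336] xaxis [ 0.  0. -1.] jaw 68.9 F [ 0.6 -0.5  0.5] w 0.997 t 0.7
lin [  -6.4 -340.7 -143.7] twistx 59.9
```

```bash
python3 -m creep '[{"linear":[-0.006,-0.3407,-0.1437],"twist":[50,0,0],"fingers":-1},{"linear":[-0.006,-0.3407,-0.1437],"twist":[50,0,0],"fingers":-1},{"linear":[-0.006,-0.3407,-0.1437],"twist":[50,0,0],"fingers":-1},{"linear":[-0.006,-0.3407,-0.1437],"twist":[50,0,0],"fingers":-1},{"linear":[-0.006,-0.3407,-0.1437],"twist":[50,0,0],"fingers":-1},{"linear":[-0.006,-0.3407,-0.1437],"twist":[50,0,0],"fingers":-1},{"linear":[-0.006,-0.3407,-0.1437],"twist":[50,0,0],"fingers":-1},{"linear":[-0.006,-0.3407,-0.1437],"twist":[50,0,0],"fingers":-1}]'
python3 -c "
from h import *
to(.5,.03,.24,9)"
```

```text
time: 1.37
position: [0.475, 0.3737, 0.2394]
tool_rot: [-0.255, 1.555, 0.256]
ft_force: [0.2, 0.4, -0.7]
grip_width: 1.0
pos [0.475  0.3737 0.2394] xaxis [ 0.001  0.001 -1.   ] jaw 18.6 F [ 0.2  0.4 -0.7] w 1.0 t 1.37
lin [  -0.8 -333.7  -86.1] twistx 9.6
```

```bash
python3 -m creep '[{"linear":[0,-0.334,-0.086],"twist":[9,0,0],"fingers":-1},{"linear":[0,-0.334,-0.086],"twist":[9,0,0],"fingers":-1},{"linear":[0,-0.334,-0.086],"twist":[9,0,0],"fingers":-1},{"linear":[0,-0.334,-0.086],"twist":[9,0,0],"fingers":-1},{"linear":[0,-0.334,-0.086],"twist":[9,0,0],"fingers":-1},{"linear":[0,-0.334,-0.086],"twist":[9,0,0],"fingers":-1},{"linear":[0,-0.334,-0.086],"twist":[9,0,0],"fingers":-1},{"linear":[0,-0.334,-0.086],"twist":[9,0,0],"fingers":-1}]'
python3 - <<'E'
from h import *
to(.446,-.277,.24,9)
im,d,W=cloud("wrist"); cv2.imwrite("pics/w1.png",im[:,:,::-1])
E
```

```text
time: 2.03
position: [0.4996, 0.041, 0.2394]
tool_rot: [-0.136, 1.565, 0.137]
ft_force: [1.2, -0.2, 0.8]
grip_width: 0.999
pos [0.4996 0.041  0.2394] xaxis [ 0.001  0.001 -1.   ] jaw 9.9 F [ 1.2 -0.2  0.8] w 0.999 t 2.03
lin [  -0.9 -303.9 -107.7] twistx 0.9
```

View pics/w1.png

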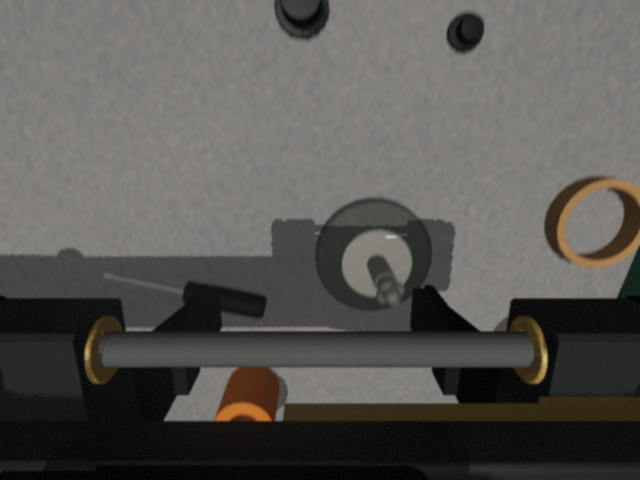

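```bash
python3 - <<'E'
from h import *
im,d,W=cloud("wrist")
for nm,c,r,z0,z1 in (("stand",(.567,.0095),.063,.010,.02),("plate",(.567,.0095),.038,.029,.039),("stud",(.567,.0095),.02,.09,.13),("cap",(.457,.2215),.02,.03,.045)):
    q=sel(W,c,r,z0,z1)
    if len(q)>3: print(nm,len(q),circ(q),q.mean(0).round(4),q[:,2].max().round(3))
E
python3 -m creep '[{"linear":[0,-0.304,-0.108],"twist":[1,0,0],"fingers":-1},{"linear":[0,-0.304,-0.108],"twist":[1,0,0],"fingers":-1},{"linear":[0,-0.304,-0.108],"twist":[1,0,0],"fingers":-1},{"linear":[0,-0.304,-0.108],"twist":[1,0,0],"fingers":-1},{"linear":[0,-0.304,-0.108],"twist":[1,0,0],"fingers":-1},{"linear":[0,-0.304,-0.108],"twist":[1,0,0],"fingers":-1},{"linear":[0,-0.304,-0.108],"twist":[1,0,0],"fingers":-1},{"linear":[0,-0.304,-0.108],"twist":[1,0,0],"fingers":-1}]'
python3 - <<'E'
from h import *
to(.446,-.277,.14,9)
im,d,W=cloud("wrist"); cv2.imwrite("pics/w2.png",im[:,:,::-1])
q=sel(W,(.446,-.277),.045,.06,.08); print(len(q),len(q)and circ(q))
E
```

```text
stand 6324 (0.5659, 0.0133, 0.0602) [0.5612 0.0209 0.014 ] 0.018
plate 2899 (0.5656, 0.0133, 0.0342) [0.5625 0.018  0.0332] 0.039
stud 608 (0.5654, 0.0132, 0.012) [0.5641 0.0151 0.108 ] 0.116
cap 29 (0.4594, 0.2104, 0.0062) [0.4591 0.2096 0.0323] 0.036
time: 2.8
position: [0.4447, -0.2785, 0.2396]
tool_rot: [-0.121, 1.566, 0.12]
ft_force: [0.1, -1.0, 0.8]
grip_width: 1.001
pos [ 0.4447 -0.2785  0.2396] xaxis [ 0.002 -0.001 -1.   ] jaw 8.8 F [ 0.1 -1.   0.8] w 1.001 t 2.8
lin [99.6  1.4  1.4] twistx -0.2
2818 (0.4428, -0.2856, 0.03)
```

View pics/w2.png

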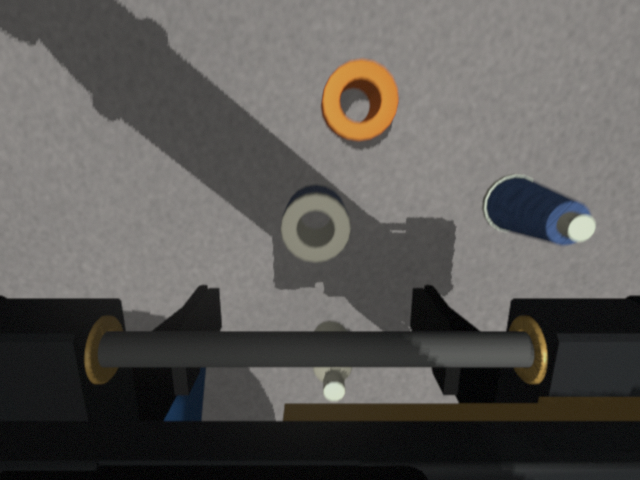

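```bash
sed -i 's/im,d=viewer.get_image(n); p=viewer.camera_params(n); return/p=viewer.camera_params(n); im,d=viewer.get_image(n); return/' h.py; python3 - <<'E'
from h import *
for i in range(3):
    to(.446,-.277,.14,9)
    im,d,W=cloud("wrist")
    q=sel(W,(.446,-.277),.045,.06,.08); print(len(q),circ(q),q[:,2].mean())
E
```

```text
pos [ 0.4426 -0.2847  0.2399] xaxis [ 0.001 -0.006 -1.   ] jaw 8.4 F [-2.  -3.6  0.5] w 0.998 t 2.85
lin [99.9  7.7  4.4] twistx -0.6
2831 (0.4449, -0.2787, 0.0302) 0.06876078692449539
pos [ 0.4436 -0.2813  0.2396] xaxis [ 0.    -0.003 -1.   ] jaw 8.4 F [ 0.8 -0.1 -0.2] w 1.001 t 2.9
lin [99.6  4.2  3. ] twistx -0.6
2819 (0.445, -0.2788, 0.0301) 0.06874136117046115
pos [ 0.4448 -0.2777  0.2392] xaxis [ 0.    -0.001 -1.   ] jaw 8.6 F [ 0.1  0.2 -1.2] w 0.998 t 2.95
lin [99.2  0.6  1.2] twistx -0.4
2812 (0.4451, -0.2785, 0.0299) 0.06869610146412852
```

```bash
python3 - <<'E'
from h import *
to(.4453,-.2785,.046,9)
E
```

```text
pos [ 0.4458 -0.2754  0.239 ] xaxis [ 0.  0. -1.] jaw 8.8 F [ 0.4  1.1 -1. ] w 0.996 t 3.0
lin [193.   -3.1  -1. ] twistx -0.2
```

```bash
python3 -m creep '[{"linear":[0.03,0,0],"twist":[0,0,0],"fingers":-1},{"linear":[0.06,0,0],"twist":[0,0,0],"fingers":-1},{"linear":[0.085,0,0],"twist":[0,0,0],"fingers":-1},{"linear":[0.1,0,0],"twist":[0,0,0],"fingers":-1},{"linear":[0.1,0,0],"twist":[0,0,0],"fingers":-1},{"linear":[0.1,0,0],"twist":[0,0,0],"fingers":-1},{"linear":[0.1,0,0],"twist":[0,0,0],"fingers":-1},{"linear":[0.1,0,0],"twist":[0,0,0],"fingers":-1}]'
python3 - <<'E'
from h import *
to(.4453,-.2785,.046,9)
E
```

```text
time: 3.67
position: [0.4472, -0.275, 0.1404]
tool_rot: [-0.124, 1.565, 0.123]
ft_force: [-0.3, -0.6, -0.6]
grip_width: 0.999
pos [ 0.4472 -0.275   0.1404] xaxis [ 0.003 -0.    -1.   ] jaw 9.0 F [-0.3 -0.6 -0.6] w 0.999 t 3.67
lin [94.4 -3.1 -2.7] twistx -0.0
```

```bash
python3 -m creep '[{"linear":[0.02,-0.003,-0.002],"twist":[0,0,0],"fingers":-1},{"linear":[0.04,-0.003,-0.002],"twist":[0,0,0],"fingers":-1},{"linear":[0.06,-0.003,-0.002],"twist":[0,0,0],"fingers":-1},{"linear":[0.08,-0.003,-0.002],"twist":[0,0,0],"fingers":-1},{"linear":[0.094,-0.003,-0.002],"twist":[0,0,0],"fingers":-1},{"linear":[0.094,-0.003,-0.002],"twist":[0,0,0],"fingers":-1},{"linear":[0.094,-0.003,-0.002],"twist":[0,0,0],"fingers":-1}]'
python3 - <<'E'
from h import *
to(.4453,-.2785,.046,9)
E
```

```text
time: 4.25
position: [0.4447, -0.2784, 0.0456]
tool_rot: [-0.123, 1.567, 0.122]
ft_force: [-0.3, 0.3, -0.0]
grip_width: 1.004
pos [ 0.4447 -0.2784  0.0456] xaxis [ 0. -0. -1.] jaw 8.9 F [-0.3  0.3 -0. ] w 1.004 t 4.25
lin [-0.4 -0.1  0.5] twistx -0.1
```

```bash
python3 -m creep '[{"linear":[0,0,0],"twist":[0,0,0],"fingers":1},{"linear":[0,0,0],"twist":[0,0,0],"fingers":1},{"linear":[0,0,0],"twist":[0,0,0],"fingers":1},{"linear":[0,0,0],"twist":[0,0,0],"fingers":1},{"linear":[0,0,0],"twist":[0,0,0],"fingers":1},{"linear":[0,0,0],"twist":[0,0,0],"fingers":1},{"linear":[0,0,0],"twist":[0,0,0],"fingers":1}]' 20
python3 -m creep '[{"linear":[-0.02,0,0],"twist":[0,0,0],"fingers":1},{"linear":[-0.05,0,0],"twist":[0,0,0],"fingers":1},{"linear":[-0.08,0,0],"twist":[0,0,0],"fingers":1},{"linear":[-0.11,0,0],"twist":[0,0,0],"fingers":1},{"linear":[-0.13,0,0],"twist":[0,0,0],"fingers":1},{"linear":[-0.144,0,0],"twist":[0,0,0],"fingers":1},{"linear":[-0.144,0,0],"twist":[0,0,0],"fingers":1},{"linear":[-0.144,0,0],"twist":[0,0,0],"fingers":1}]'
python3 - <<'E'
from h import *
to(.50,0.0,.19,9)
im,d,W=cloud("side"); cv2.imwrite("pics/s1.png",im[:,:,::-1])
E
```

```text
time: 4.83
position: [0.4447, -0.2784, 0.0454]
tool_rot: [-0.122, 1.566, 0.122]
ft_force: [-0.9, 1.1, 3.8]
grip_width: 0.691
time: 5.5
position: [0.4444, -0.2783, 0.1889]
tool_rot: [-0.122, 1.566, 0.123]
ft_force: [-0.2, -0.6, -2.0]
grip_width: 0.687
pos [ 0.4444 -0.2783  0.1889] xaxis [ 0.001  0.    -1.   ] jaw 8.9 F [-0.2 -0.6 -2. ] w 0.687 t 5.5
lin [ -1.  266.3  98.1] twistx -0.1
```

View pics/s1.png

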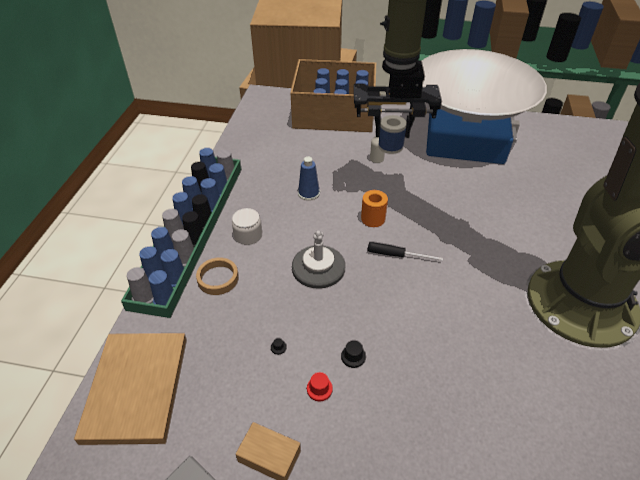

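```bash
python3 -c "
from h import *
to(.55,-.06,.189,9)"
```

```text
pos [ 0.4438 -0.278   0.1879] xaxis [-0.001  0.001 -1.   ] jaw 8.9 F [-0.4  0.6 -0.1] w 0.686 t 5.55
lin [ -1.  198.8 138.8] twistx -0.1
```

```bash
python3 -m creep '[{"linear":[0,0.02,0.014],"twist":[0,0,0],"fingers":1},{"linear":[0,0.05,0.035],"twist":[0,0,0],"fingers":1},{"linear":[0,0.08,0.056],"twist":[0,0,0],"fingers":1},{"linear":[0,0.11,0.077],"twist":[0,0,0],"fingers":1},{"linear":[0,0.14,0.098],"twist":[0,0,0],"fingers":1},{"linear":[0,0.17,0.119],"twist":[0,0,0],"fingers":1},{"linear":[0,0.19,0.133],"twist":[0,0,0],"fingers":1},{"linear":[0,0.199,0.139],"twist":[0,0,0],"fingers":1}]'
python3 -m creep '[{"linear":[0,0,0],"twist":[0,0,0],"fingers":1},{"linear":[0,0,0],"twist":[0,0,0],"fingers":1},{"linear":[0,0,0],"twist":[0,0,0],"fingers":1}]'
python3 - <<'E'
from h import *
im,d,W=cloud("wrist"); cv2.imwrite("pics/w3.png",im[:,:,::-1])
for nm,c,r,z0,z1 in (("stand",(.567,.0095),.063,.010,.02),("plate",(.567,.0095),.038,.029,.039),("stud",(.567,.0095),.02,.09,.13),("cap",(.457,.2215),.02,.03,.045)):
    q=sel(W,c,r,z0,z1)
    if len(q)>3: print(nm,len(q),circ(q),q.mean(0).round(4),q[:,2].max().round(3))
to(.566,.0100,.189,9)
E
```

```text
time: 6.22
position: [0.5511, -0.0551, 0.1865]
tool_rot: [-0.126, 1.57, 0.128]
ft_force: [0.7, 0.3, -1.2]
grip_width: 0.688
time: 6.47
position: [0.5496, -0.0629, 0.1883]
tool_rot: [-0.121, 1.569, 0.119]
ft_force: [-0.2, -1.0, -1.5]
grip_width: 0.691
stand 10957 (0.5656, 0.0086, 0.0602) [0.5638 0.0119 0.014 ] 0.017
plate 5190 (0.5657, 0.0084, 0.0341) [0.5639 0.0097 0.0332] 0.039
stud 1094 (0.5654, 0.0086, 0.0119) [0.5649 0.0087 0.109 ] 0.116
pos [ 0.5498 -0.0629  0.1886] xaxis [-0.001 -0.001 -1.   ] jaw 8.7 F [ 0.8  0.2 -1.8] w 0.689 t 6.52
lin [-0.5 69.6 27.1] twistx -0.3
```

View pics/w3.png

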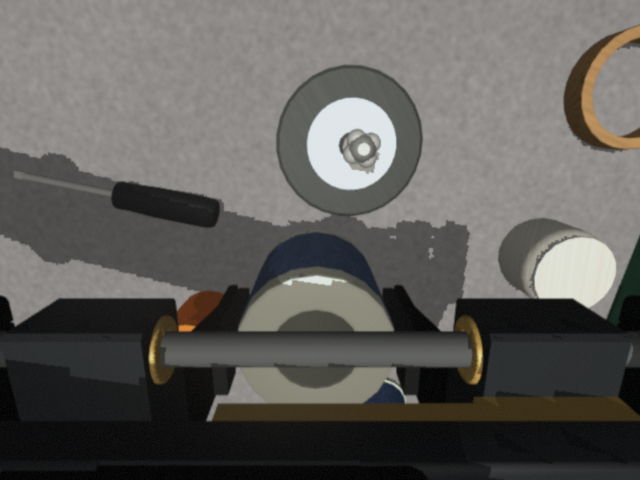

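```bash
python3 - <<'E'
from h import *
s=readout.get_state();print(s["position"].round(4))
im,d,W=cloud("wrist")
q=sel(W,s["position"][:2],.034,.200,.222); print(len(q),circ(q),q[:,2].mean())
m=(abs(W[...,2]-.2115)<.004)&(np.hypot(W[...,0]-s["position"][0],W[...,1]-s["position"][1])<.034)
q=W[m]; print(len(q),circ(q))
to(.5656,.009,.189,9)
E
```

```text
[ 0.5498 -0.0629  0.1886]
12071 (0.5491, -0.0593, 0.0332) 0.21084127483931042
10129 (0.5492, -0.0593, 0.0332)
pos [ 0.55   -0.0627  0.1889] xaxis [-0. -0. -1.] jaw 8.7 F [ 1.4  0.1 -0.7] w 0.69 t 6.57
lin [-0.2 68.5 26.3] twistx -0.3
```

```bash
python3 -m creep '[{"linear":[0,0.015,0.006],"twist":[0,0,0],"fingers":1},{"linear":[0,0.035,0.013],"twist":[0,0,0],"fingers":1},{"linear":[0,0.055,0.021],"twist":[0,0,0],"fingers":1},{"linear":[0,0.066,0.025],"twist":[0,0,0],"fingers":1},{"linear":[0,0.0685,0.0263],"twist":[0,0,0],"fingers":1},{"linear":[0,0.0685,0.0263],"twist":[0,0,0],"fingers":1},{"linear":[0,0.0685,0.0263],"twist":[0,0,0],"fingers":1},{"linear":[0,0.0685,0.0263],"twist":[0,0,0],"fingers":1}]'
python3 - <<'E'
from h import *
im,d,W=cloud("wrist"); cv2.imwrite("pics/w4.png",im[:,:,::-1])
im,d,W=cloud("side"); cv2.imwrite("pics/s4.png",cv2.resize(im[150:310,240:420],None,fx=4,fy=3.5)[:,:,::-1])
to(.5656,.009,.189,9)
E
```

```text
time: 7.23
position: [0.5659, 0.0094, 0.1891]
tool_rot: [-0.121, 1.567, 0.12]
ft_force: [0.4, -1.1, -1.4]
grip_width: 0.687
pos [0.566  0.0099 0.1891] xaxis [ 0. -0. -1.] jaw 8.8 F [ 0.4 -0.7 -1.7] w 0.69 t 7.33
lin [ 0.1 -0.8 -0.5] twistx -0.2
```

View pics/w4.png

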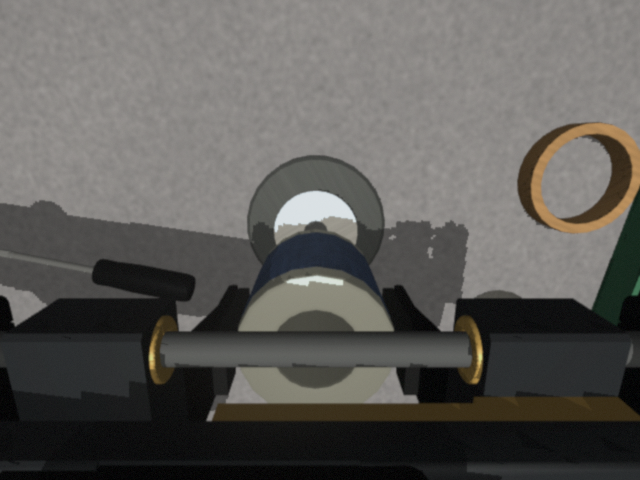

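View pics/s4.png

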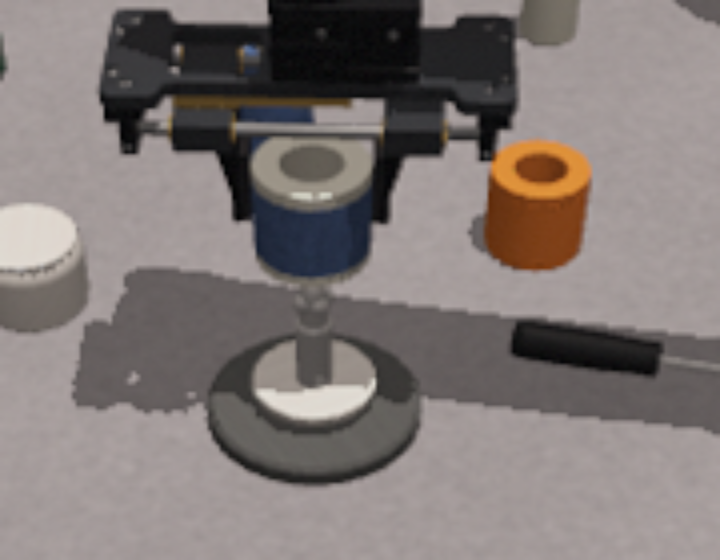

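```bash
python3 -m creep '[{"linear":[0.01,-0.0005,0],"twist":[0,0,0],"fingers":1},{"linear":[0.022,-0.0005,0],"twist":[0,0,0],"fingers":1},{"linear":[0.034,-0.0005,0],"twist":[0,0,0],"fingers":1},{"linear":[0.046,-0.0005,0],"twist":[0,0,0],"fingers":1},{"linear":[0.056,-0.0005,0],"twist":[0,0,0],"fingers":1},{"linear":[0.06,-0.0005,0],"twist":[0,0,0],"fingers":1},{"linear":[0.06,-0.0005,0],"twist":[0,0,0],"fingers":1}]'
python3 -c "
from h import *
to(.5656,.009,.081,9)"
```

```text
time: 7.92
position: [0.5651, 0.011, 0.1272]
tool_rot: [-0.123, 1.57, 0.122]
ft_force: [-0.4, 0.0, -1.3]
grip_width: 0.689
pos [0.5651 0.011  0.1272] xaxis [-0.003 -0.001 -1.   ] jaw 8.9 F [-0.4  0.  -1.3] w 0.689 t 7.92
lin [46.2 -2.   0.3] twistx -0.1
```

```bash
python3 -m creep '[{"linear":[0.01,-0.001,0],"twist":[0,0,0],"fingers":1},{"linear":[0.02,-0.001,0],"twist":[0,0,0],"fingers":1},{"linear":[0.03,-0.001,0],"twist":[0,0,0],"fingers":1},{"linear":[0.04,-0.001,0],"twist":[0,0,0],"fingers":1},{"linear":[0.047,-0.001,0],"twist":[0,0,0],"fingers":1},{"linear":[0.05,-0.001,0],"twist":[0,0,0],"fingers":1},{"linear":[0.05,-0.001,0],"twist":[0,0,0],"fingers":1},{"linear":[0.05,-0.001,0],"twist":[0,0,0],"fingers":1}]'
python3 -c "
from h import *
to(.5656,.009,.081,9)"
```

```text
time: 8.58
position: [0.5664, 0.01, 0.079]
tool_rot: [-0.122, 1.567, 0.122]
ft_force: [0.0, 0.2, -0.9]
grip_width: 0.689
pos [0.5664 0.01   0.079 ] xaxis [-0. -0. -1.] jaw 8.9 F [ 0.   0.2 -0.9] w 0.689 t 8.58
lin [-2.  -0.9 -1. ] twistx -0.1
```

```bash
python3 -m creep '[{"linear":[0,0,0],"twist":[0,0,0],"fingers":-0.6},{"linear":[0,0,0],"twist":[0,0,0],"fingers":-1},{"linear":[0,0,0],"twist":[0,0,0],"fingers":-1},{"linear":[0,0,0],"twist":[0,0,0],"fingers":-1},{"linear":[0,0,0],"twist":[0,0,0],"fingers":-1},{"linear":[0,0,0],"twist":[0,0,0],"fingers":-1}]'
python3 - <<'E'
from h import *
im,d,W=cloud("side"); cv2.imwrite("pics/s5.png",cv2.resize(im[150:310,240:420],None,fx=4,fy=3.5)[:,:,::-1])
to(.5656,.009,.081,9)
E
```

```text
time: 9.08
position: [0.5665, 0.0101, 0.0792]
tool_rot: [-0.122, 1.567, 0.123]
ft_force: [0.1, -0.1, 0.5]
grip_width: 0.986
pos [0.5664 0.0101 0.0791] xaxis [ 0.  0. -1.] jaw 8.9 F [-1.7  0.2 -0.1] w 0.986 t 9.13
lin [-1.9 -0.9 -1. ] twistx -0.1
```

View pics/s5.png

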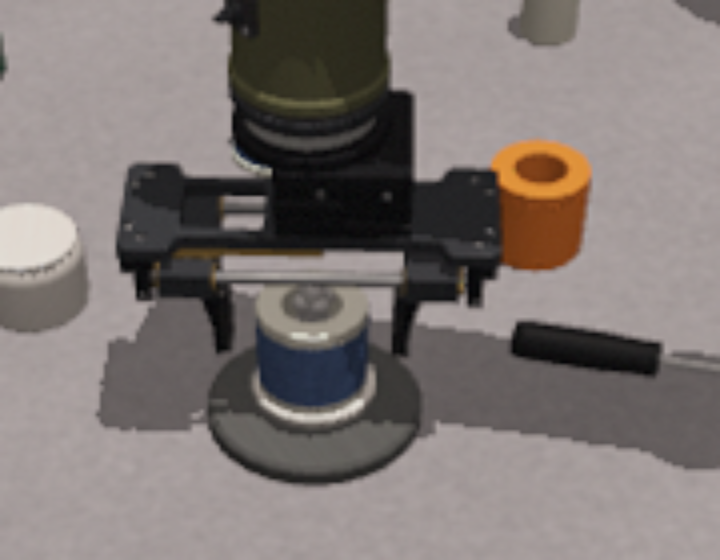

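```bash
python3 -m creep '[{"linear":[-0.01,0,0],"twist":[0,0,0],"fingers":-1},{"linear":[-0.03,0,0],"twist":[0,0,0],"fingers":-1},{"linear":[-0.06,0,0],"twist":[0,0,0],"fingers":-1},{"linear":[-0.09,0,0],"twist":[0,0,0],"fingers":-1},{"linear":[-0.11,0,0],"twist":[0,0,0],"fingers":-1},{"linear":[-0.115,0,0],"twist":[0,0,0],"fingers":-1}]'
python3 - <<'E'
from h import *
to(.458,.2015,.194,9)
E
```

```text
time: 9.63
position: [0.5687, 0.0098, 0.1989]
tool_rot: [-0.121, 1.56, 0.123]
ft_force: [0.2, -0.1, -0.2]
grip_width: 1.001
pos [0.5687 0.0098 0.1989] xaxis [ 0.007  0.002 -1.   ] jaw 8.9 F [ 0.2 -0.1 -0.2] w 1.001 t 9.63
lin [  4.4 206.5 -79.8] twistx -0.1
```

```bash
python3 -m creep '[{"linear":[0,0.02,-0.008],"twist":[0,0,0],"fingers":-1},{"linear":[0,0.05,-0.02],"twist":[0,0,0],"fingers":-1},{"linear":[0,0.08,-0.031],"twist":[0,0,0],"fingers":-1},{"linear":[0,0.11,-0.043],"twist":[0,0,0],"fingers":-1},{"linear":[0,0.14,-0.054],"twist":[0,0,0],"fingers":-1},{"linear":[0,0.158,-0.061],"twist":[0,0,0],"fingers":-1},{"linear":[0,0.165,-0.064],"twist":[0,0,0],"fingers":-1},{"linear":[0,0.165,-0.064],"twist":[0,0,0],"fingers":-1}]'
python3 -m creep '[{"linear":[0,0,0],"twist":[0,0,0],"fingers":-1},{"linear":[0,0,0],"twist":[0,0,0],"fingers":-1},{"linear":[0,0,0],"twist":[0,0,0],"fingers":-1}]'
python3 - <<'E'
from h import *
im,d,W=cloud("wrist"); cv2.imwrite("pics/w6.png",im[:,:,::-1])
q=sel(W,(.457,.2215),.03,.03,.045);print(len(q),circ(q),q.mean(0))
q=sel(W,(.457,.2215),.03,.006,.014);print(len(q),circ(q),q.mean(0))
to(.457,.2215,.023,9)
im,d,W=cloud("side"); cv2.imwrite("pics/s6.png",im[:,:,::-1])
E
```

```text
time: 10.3
position: [0.4764, 0.1647, 0.1937]
tool_rot: [-0.125, 1.568, 0.125]
ft_force: [0.8, -0.6, -0.3]
grip_width: 0.996
time: 10.55
position: [0.4784, 0.1612, 0.194]
tool_rot: [-0.12, 1.567, 0.119]
ft_force: [-0.6, -0.1, 0.1]
grip_width: 0.999
1491 (0.4558, 0.2211, 0.017) [0.4556106  0.22138798 0.03515921]
1048 (0.4557, 0.2208, 0.0241) [0.4567925  0.22361626 0.00911674]
pos [0.4783 0.1615 0.1939] xaxis [ 0. -0. -1.] jaw 8.8 F [-0.5 -0.2 -0.4] w 1.0 t 10.6
lin [170.9  62.7 -11.9] twistx -0.2
```

View pics/w6.png

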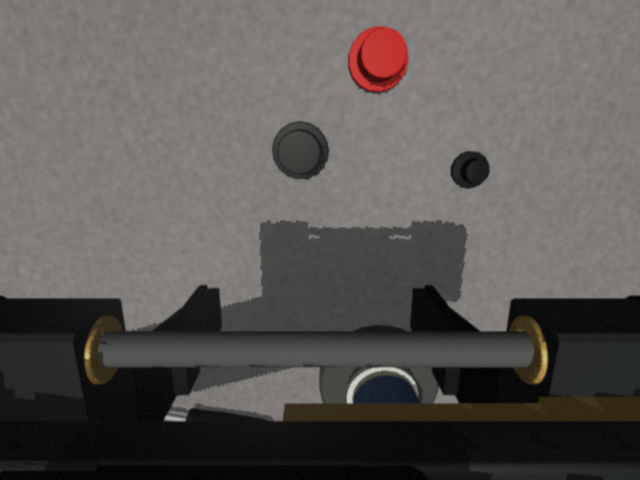

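View pics/s6.png

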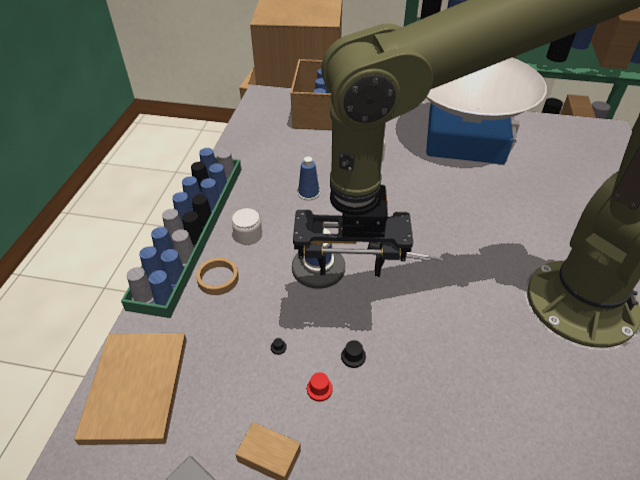

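```bash
python3 -c "
from h import *
to(.4558,.2211,.023,9)"
python3 -m creep '[{"linear":[0,0.015,-0.003],"twist":[0,0,0],"fingers":-1},{"linear":[0.01,0.035,-0.008],"twist":[0,0,0],"fingers":-1},{"linear":[0.03,0.052,-0.012],"twist":[0,0,0],"fingers":-1},{"linear":[0.06,0.0625,-0.013],"twist":[0,0,0],"fingers":-1},{"linear":[0.085,0.0625,-0.013],"twist":[0,0,0],"fingers":-1},{"linear":[0.1,0.0625,-0.013],"twist":[0,0,0],"fingers":-1},{"linear":[0.1,0.0625,-0.013],"twist":[0,0,0],"fingers":-1},{"linear":[0.1,0.0625,-0.013],"twist":[0,0,0],"fingers":-1}]'
python3 -m creep '[{"linear":[0,0,0],"twist":[0,0,0],"fingers":-1},{"linear":[0,0,0],"twist":[0,0,0],"fingers":-1},{"linear":[0,0,0],"twist":[0,0,0],"fingers":-1}]'
python3 -c "
from h import *
to(.4558,.2211,.023,9)"
```

```text
pos [0.4782 0.1618 0.194 ] xaxis [ 0. -0. -1.] jaw 8.8 F [-0.1 -0.8  0.6] w 0.998 t 10.65
lin [170.9  62.1 -13.1] twistx -0.2
time: 11.32
position: [0.4549, 0.222, 0.0936]
tool_rot: [-0.123, 1.569, 0.121]
ft_force: [0.1, -0.1, 0.2]
grip_width: 1.003
time: 11.57
position: [0.456, 0.2232, 0.0954]
tool_rot: [-0.121, 1.565, 0.123]
ft_force: [-0.5, -0.8, -0.5]
grip_width: 1.003
pos [0.456  0.2232 0.0954] xaxis [ 0.002  0.002 -1.   ] jaw 8.9 F [-0.5 -0.8 -0.5] w 1.003 t 11.57
lin [72.4 -2.1 -0.7] twistx -0.1
```

```bash
python3 -m creep '[{"linear":[0.02,-0.002,-0.0005],"twist":[0,0,0],"fingers":-1},{"linear":[0.04,-0.002,-0.0005],"twist":[0,0,0],"fingers":-1},{"linear":[0.055,-0.002,-0.0005],"twist":[0,0,0],"fingers":-1},{"linear":[0.067,-0.002,-0.0005],"twist":[0,0,0],"fingers":-1},{"linear":[0.071,-0.002,-0.0005],"twist":[0,0,0],"fingers":-1},{"linear":[0.071,-0.002,-0.0005],"twist":[0,0,0],"fingers":-1},{"linear":[0.071,-0.002,-0.0005],"twist":[0,0,0],"fingers":-1},{"linear":[0.071,-0.002,-0.0005],"twist":[0,0,0],"fingers":-1}]'
python3 -c "
from h import *
to(.4558,.2211,.023,9)"
```

```text
time: 12.23
position: [0.4557, 0.2213, 0.024]
tool_rot: [-0.121, 1.566, 0.123]
ft_force: [0.1, 0.8, 0.1]
grip_width: 1.0
pos [0.4557 0.2213 0.024 ] xaxis [ 0.002  0.001 -1.   ] jaw 8.9 F [0.1 0.8 0.1] w 1.0 t 12.23
lin [ 1.  -0.2  0.1] twistx -0.1
```

Tips at z 13 mm, 3 mm above the flange. Grip firmly and lift.

```bash
python3 -m creep '[{"linear":[0.001,0,0],"twist":[0,0,0],"fingers":1},{"linear":[0.001,0,0],"twist":[0,0,0],"fingers":1},{"linear":[0.001,0,0],"twist":[0,0,0],"fingers":1},{"linear":[0.001,0,0],"twist":[0,0,0],"fingers":1},{"linear":[0.001,0,0],"twist":[0,0,0],"fingers":1},{"linear":[0.001,0,0],"twist":[0,0,0],"fingers":1},{"linear":[0.001,0,0],"twist":[0,0,0],"fingers":1},{"linear":[0.001,0,0],"twist":[0,0,0],"fingers":1}]' 50
python3 -m creep '[{"linear":[0,0,0],"twist":[0,0,0],"fingers":1},{"linear":[0,0,0],"twist":[0,0,0],"fingers":1},{"linear":[0,0,0],"twist":[0,0,0],"fingers":1}]'
python3 -c "
from h import *
to(.4558,.2211,.023,9)"
```

```text
time: 12.9
position: [0.4548, 0.2207, 0.022]
tool_rot: [-0.122, 1.567, 0.122]
ft_force: [-0.3, 0.5, 0.0]
grip_width: 0.482
time: 13.15
position: [0.4548, 0.2208, 0.022]
tool_rot: [-0.122, 1.567, 0.122]
ft_force: [0.6, -0.4, -0.1]
grip_width: 0.381
pos [0.4548 0.2208 0.022 ] xaxis [ 0.  0. -1.] jaw 8.9 F [ 0.6 -0.4 -0.1] w 0.381 t 13.15
lin [-1.   0.1  1. ] twistx -0.1
```

```bash
python3 -m creep '[{"linear":[-0.01,0,0],"twist":[0,0,0],"fingers":1},{"linear":[-0.04,0,0],"twist":[0,0,0],"fingers":1},{"linear":[-0.075,0,0],"twist":[0,0,0],"fingers":1},{"linear":[-0.11,0,0],"twist":[0,0,0],"fingers":1},{"linear":[-0.14,0,0],"twist":[0,0,0],"fingers":1},{"linear":[-0.155,0,0],"twist":[0,0,0],"fingers":1},{"linear":[-0.155,0,0],"twist":[0,0,0],"fingers":1},{"linear":[-0.155,0,0],"twist":[0,0,0],"fingers":1}]'
python3 - <<'E'
from h import *
to(.5656,.009,.177,9)
im,d,W=cloud("side"); cv2.imwrite("pics/s7.png",cv2.resize(im[150:410,240:460],None,fx=3,fy=2.3)[:,:,::-1])
for nm,c,r,z0,z1 in (("stand",(.567,.0095),.063,.010,.02),("reeltop",(.567,.0095),.038,.09,.104),("stud",(.567,.0095),.015,.106,.13)):
    q=sel(W,c,r,z0,z1)
    if len(q)>3: print(nm,len(q),circ(q),q.mean(0).round(4),q[:,2].max().round(3))
E
```

```text
time: 13.82
position: [0.4552, 0.221, 0.1781]
tool_rot: [-0.121, 1.566, 0.123]
ft_force: [-0.1, -0.3, -1.4]
grip_width: 0.379
pos [0.4552 0.221  0.1781] xaxis [ 0.002  0.002 -1.   ] jaw 8.9 F [-0.1 -0.3 -1.4] w 0.379 t 13.82
lin [   0.9 -226.6   76.2] twistx -0.1
stand 271 (0.5666, 0.0087, 0.0602) [0.5899 0.0317 0.0145] 0.02
reeltop 355 (0.5663, 0.0113, 0.0308) [0.5646 0.0107 0.1001] 0.104
stud 53 (0.565, 0.0104, 0.0107) [0.5649 0.0121 0.1099] 0.115
```

View pics/s7.png

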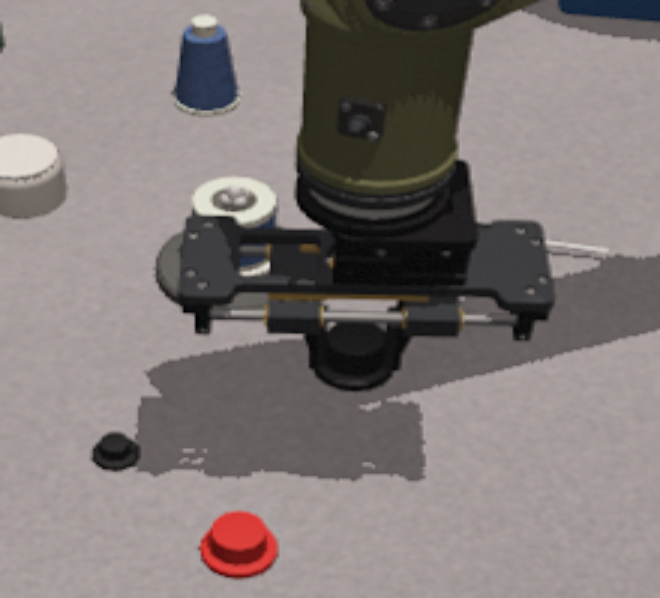

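```bash
python3 -m creep '[{"linear":[0,-0.015,0.005],"twist":[0,0,0],"fingers":1},{"linear":[0,-0.045,0.015],"twist":[0,0,0],"fingers":1},{"linear":[0,-0.08,0.027],"twist":[0,0,0],"fingers":1},{"linear":[0,-0.115,0.039],"twist":[0,0,0],"fingers":1},{"linear":[0,-0.15,0.0505],"twist":[0,0,0],"fingers":1},{"linear":[0,-0.18,0.0605],"twist":[0,0,0],"fingers":1},{"linear":[0,-0.21,0.0705],"twist":[0,0,0],"fingers":1},{"linear":[0,-0.2265,0.076],"twist":[0,0,0],"fingers":1}]'
python3 -m creep '[{"linear":[0,0,0],"twist":[0,0,0],"fingers":1},{"linear":[0,0,0],"twist":[0,0,0],"fingers":1},{"linear":[0,0,0],"twist":[0,0,0],"fingers":1},{"linear":[0,0,0],"twist":[0,0,0],"fingers":1},{"linear":[0,0,0],"twist":[0,0,0],"fingers":1},{"linear":[0,0,0],"twist":[0,0,0],"fingers":1}]'
python3 - <<'E'
from h import *
to(.5656,.009,.177,9)
im,d,W=cloud("side"); cv2.imwrite("pics/s8.png",cv2.resize(im[150:310,240:420],None,fx=4,fy=3.5)[:,:,::-1])
im,d,W=cloud("wrist"); cv2.imwrite("pics/w8.png",im[:,:,::-1])
to(.5656,.009,.177,9)
E
```

```text
time: 14.53
position: [0.5649, 0.004, 0.1752]
tool_rot: [-0.121, 1.57, 0.117]
ft_force: [0.2, -0.4, -0.2]
grip_width: 0.382
time: 15.03
position: [0.5647, 0.0101, 0.1769]
tool_rot: [-0.124, 1.567, 0.124]
ft_force: [-0.2, 0.5, -0.3]
grip_width: 0.384
pos [0.5647 0.0101 0.1769] xaxis [-0.     0.001 -1.   ] jaw 9.0 F [-0.2  0.5 -0.3] w 0.384 t 15.03
lin [-0.2 -1.2  0.7] twistx 0.0
pos [0.5649 0.0096 0.1771] xaxis [ 0.  0. -1.] jaw 9.0 F [ 0.4  0.  -0.3] w 0.382 t 15.13
lin [ 0.1 -0.7  0.6] twistx -0.0
```

View pics/s8.png

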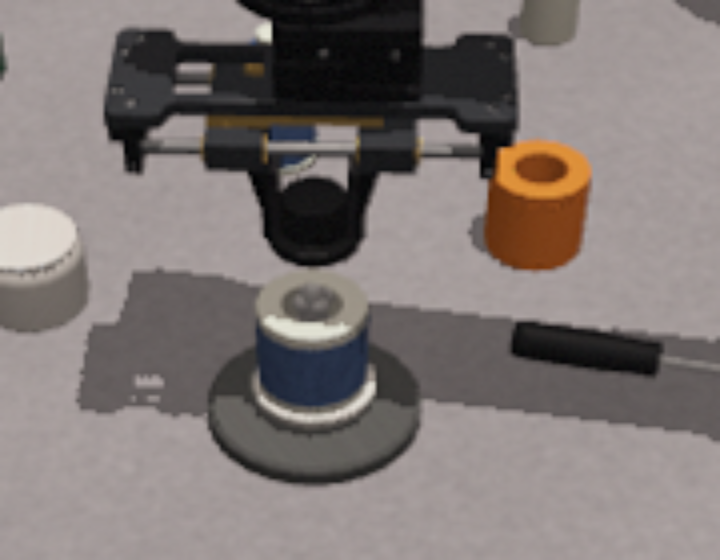

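View pics/w8.png

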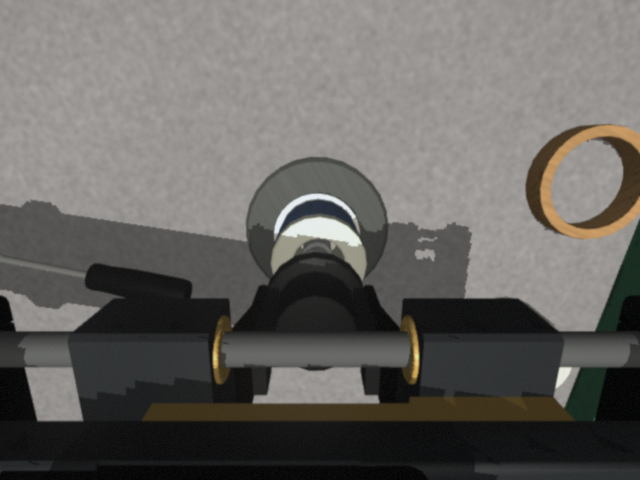

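```bash
python3 -m creep '[{"linear":[0.006,-0.0004,0.0006],"twist":[0,0,0],"fingers":1},{"linear":[0.014,-0.0004,0.0006],"twist":[0,0,0],"fingers":1},{"linear":[0.022,-0.0004,0.0006],"twist":[0,0,0],"fingers":1},{"linear":[0.03,-0.0004,0.0006],"twist":[0,0,0],"fingers":1},{"linear":[0.034,-0.0004,0.0006],"twist":[0,0,0],"fingers":1},{"linear":[0.036,-0.0004,0.0006],"twist":[0,0,0],"fingers":1},{"linear":[0.036,-0.0004,0.0006],"twist":[0,0,0],"fingers":1},{"linear":[0.036,-0.0004,0.0006],"twist":[0,0,0],"fingers":1}]' 60
python3 - <<'E'
from h import *
im,d,W=cloud("side"); cv2.imwrite("pics/s9.png",cv2.resize(im[150:310,240:420],None,fx=4,fy=3.5)[:,:,::-1])
to(.5656,.0093,.141,9)
E
```

```text
time: 15.8
position: [0.5658, 0.0084, 0.141]
tool_rot: [-0.122, 1.567, 0.122]
ft_force: [-0.1, 0.2, 0.0]
grip_width: 0.382
pos [0.566  0.0085 0.1413] xaxis [ 0.001  0.    -1.   ] jaw 8.9 F [-0.2  0.  -0.2] w 0.379 t 15.85
lin [ 0.3  0.9 -0.2] twistx -0.1
```

View pics/s9.png

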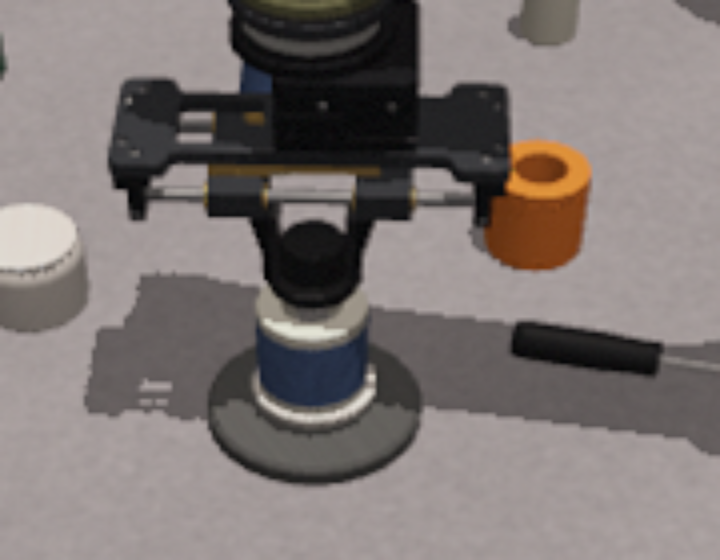

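```bash
python3 -m creep '[{"linear":[0.003,0.0006,0],"twist":[0,0,0],"fingers":1},{"linear":[0.006,0.0006,0],"twist":[0,0,0],"fingers":1},{"linear":[0.009,0.0006,0],"twist":[0,0,0],"fingers":1},{"linear":[0.01,0.0006,0],"twist":[0,0,0],"fingers":1},{"linear":[0.01,0.0006,0],"twist":[0,0,0],"fingers":1},{"linear":[0.01,0.0006,0],"twist":[0,0,0],"fingers":1}]'
python3 - <<'E'
from h import *
to(.5656,.0093,.131,9)
E
```

```text
time: 16.35
position: [0.5655, 0.0091, 0.1309]
tool_rot: [-0.122, 1.567, 0.122]
ft_force: [0.4, -0.3, -0.5]
grip_width: 0.383
pos [0.5655 0.0091 0.1309] xaxis [-0. -0. -1.] jaw 8.9 F [ 0.4 -0.3 -0.5] w 0.383 t 16.35
lin [-0.1  0.2  0.1] twistx -0.1
```

Aligned with no contact. Now press in small steps.

```bash
python3 -m creep '[{"linear":[0.001,0,0],"twist":[0,0,0],"fingers":1},{"linear":[0.002,0,0],"twist":[0,0,0],"fingers":1},{"linear":[0.003,0,0],"twist":[0,0,0],"fingers":1},{"linear":[0.003,0,0],"twist":[0,0,0],"fingers":1},{"linear":[0.003,0,0],"twist":[0,0,0],"fingers":1}]'
python3 -m creep '[{"linear":[0.001,0,0],"twist":[0,0,0],"fingers":1},{"linear":[0.002,0,0],"twist":[0,0,0],"fingers":1},{"linear":[0.003,0,0],"twist":[0,0,0],"fingers":1},{"linear":[0.003,0,0],"twist":[0,0,0],"fingers":1}]'
python3 -m creep '[{"linear":[0.001,0,0],"twist":[0,0,0],"fingers":1},{"linear":[0.002,0,0],"twist":[0,0,0],"fingers":1},{"linear":[0.003,0,0],"twist":[0,0,0],"fingers":1},{"linear":[0.003,0,0],"twist":[0,0,0],"fingers":1}]'
```

```text
time: 16.77
position: [0.5661, 0.0086, 0.1289]
tool_rot: [-0.122, 1.566, 0.122]
ft_force: [-0.8, -0.7, 5.0]
grip_width: 0.382
time: 17.1
position: [0.5663, 0.0086, 0.127]
tool_rot: [-0.122, 1.566, 0.122]
ft_force: [-3.5, -1.3, 10.0]
grip_width: 0.382
time: 17.43
position: [0.5657, 0.0086, 0.1211]
tool_rot: [-0.123, 1.567, 0.121]
ft_force: [3.7, -1.4, -9.7]
grip_width: 0.381
```

```bash
python3 -m creep '[{"linear":[0.002,0,0],"twist":[0,0,0],"fingers":1},{"linear":[0.004,0,0],"twist":[0,0,0],"fingers":1},{"linear":[0.006,0,0],"twist":[0,0,0],"fingers":1},{"linear":[0.006,0,0],"twist":[0,0,0],"fingers":1}]'
python3 -m creep '[{"linear":[0.001,0,0],"twist":[0,0,0],"fingers":1},{"linear":[0.002,0,0],"twist":[0,0,0],"fingers":1},{"linear":[0.002,0,0],"twist":[0,0,0],"fingers":1}]'
python3 -m creep '[{"linear":[0.001,0,0],"twist":[0,0,0],"fingers":1},{"linear":[0.002,0,0],"twist":[0,0,0],"fingers":1},{"linear":[0.002,0,0],"twist":[0,0,0],"fingers":1}]'
```

```text
time: 17.77
position: [0.5658, 0.009, 0.1161]
tool_rot: [-0.122, 1.567, 0.122]
ft_force: [0.1, -2.7, 3.0]
grip_width: 0.386
time: 18.02
position: [0.5658, 0.009, 0.1142]
tool_rot: [-0.122, 1.567, 0.122]
ft_force: [-0.5, -0.6, 3.9]
grip_width: 0.384
time: 18.27
position: [0.5659, 0.009, 0.1128]
tool_rot: [-0.122, 1.567, 0.122]
ft_force: [-1.9, -2.1, 7.8]
grip_width: 0.374
```

```bash
python3 -m creep '[{"linear":[0.001,0,0],"twist":[0,0,0],"fingers":1},{"linear":[0.002,0,0],"twist":[0,0,0],"fingers":1},{"linear":[0.002,0,0],"twist":[0,0,0],"fingers":1}]'
python3 -m creep '[{"linear":[0.001,0,0],"twist":[0,0,0],"fingers":1},{"linear":[0.002,0,0],"twist":[0,0,0],"fingers":1},{"linear":[0.002,0,0],"twist":[0,0,0],"fingers":1}]'
```

```text
time: 18.52
position: [0.5661, 0.009, 0.1124]
tool_rot: [-0.121, 1.567, 0.123]
ft_force: [-5.3, -2.9, 17.6]
grip_width: 0.386
time: 18.77
position: [0.5663, 0.0089, 0.112]
tool_rot: [-0.121, 1.566, 0.123]
ft_force: [-8.3, -2.7, 26.5]
grip_width: 0.38
```

```bash
python3 -m creep '[{"linear":[0,0,0],"twist":[0,0,0],"fingers":1},{"linear":[0,0,0],"twist":[0,0,0],"fingers":1},{"linear":[0,0,0],"twist":[0,0,0],"fingers":1},{"linear":[0,0,0],"twist":[0,0,0],"fingers":1},{"linear":[0,0,0],"twist":[0,0,0],"fingers":1},{"linear":[0,0,0],"twist":[0,0,0],"fingers":1}]'
python3 - <<'E'
from h import *
im,d,W=cloud("side"); cv2.imwrite("pics/s10.png",cv2.resize(im[150:310,240:420],None,fx=4,fy=3.5)[:,:,::-1])
to(.5656,.0093,.113,9)
for nm,z0,z1,r in (("reeltop",.084,.098,.031),("flange",.098,.106,.025),("knobtop",.120,.132,.0165)):
    q=sel(W,(.5658,.0095),r,z0,z1); print(nm,len(q),len(q) and (circ(q),np.median(q[:,2]).round(4)))
im,d,W=cloud("wrist"); cv2.imwrite("pics/w10.png",im[:,:,::-1])
E
```

```text
time: 19.27
position: [0.5663, 0.0089, 0.112]
tool_rot: [-0.121, 1.566, 0.124]
ft_force: [-8.3, -1.6, 27.3]
grip_width: 0.387
pos [0.5663 0.0089 0.112 ] xaxis [ 0.001  0.002 -1.   ] jaw 8.9 F [-7.3 -2.1 27.2] w 0.385 t 19.32
lin [-1.   0.5 -0.6] twistx -0.1
reeltop 204 ((0.5664, 0.0117, 0.0299), np.float64(0.09))
flange 99 ((0.5648, 0.0196, 0.0222), np.float64(0.1009))
knobtop 146 ((0.5656, 0.0101, 0.0161), np.float64(0.1261))
```

View pics/s10.png

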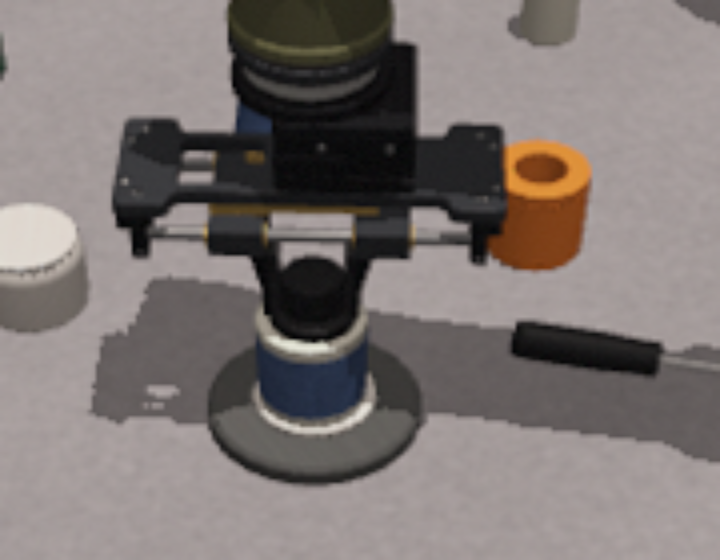

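View pics/w10.png

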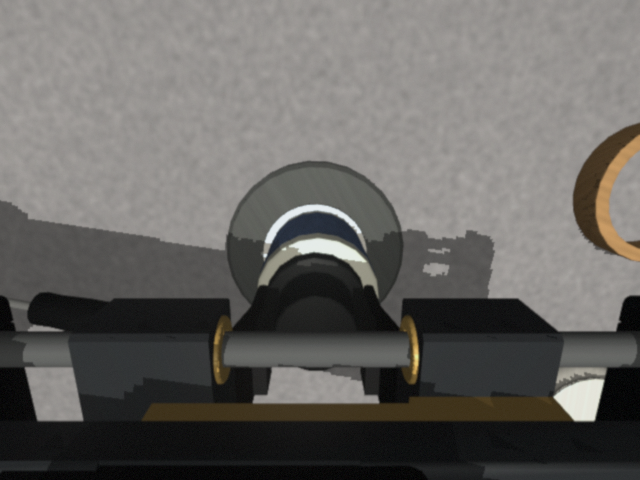

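The side view agrees: reel top at 90 mm, flange top at 101, knob top at 126, so the plate is on its stop with a steady push of 27 N.

```bash
python3 -c "
from bench import job; print(job.close_job())"
```

```text
the job is handed in; nothing more can be done
None
```

The blue reel with white ends is on the spindle and let go. The large black cap is clicked on, and I handed the job in at about 19.4 s with the gripper still pressing it down.

- **Click:** the push rose to 10 N with the underside near 105 mm. By the next reading it had reversed to −9.7 N, as the balls pulled the cap down to about 99 mm.
- **Plate on its stop:** I kept pressing without easing off. The push rose steeply to a steady 27 N while the tool barely moved. Side-camera depth put the reel top at about 90 mm, the flange top at 101 mm and the knob top at 126 mm. These fit the 91 mm underside expected on the stop, within the 2 mm calibration.
- **Side load:** there is also about 8 N of sideways force on the tool while it presses.
- **Failed or disagreeing checks:** early wrist-camera measurements were off by up to about 8 mm because the arm was still settling. I repeated them at rest, and they then agreed with the other cameras to about 3 mm. One check of the reel's centring in the gripper came out about 3.6 mm off. I set it aside because the circle fit probably included the fingers, and the reel went on cleanly.
- **Other things on the table:** I did not touch any of them. The last pictures showed no change, but I did not measure each one again.

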